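Push the slide box into the corner stop

ROBOT

A 7-joint arm with a two-finger parallel gripper is mounted at the origin on a cart in front of the work surface, level with it; the furniture and walls round the work are solid. World frame = base frame: x ahead of the robot, y to its left, z up, the work surface at z = 0. Lengths are in mm, angles in rad, forces in N, time in s.
With the tool pointing down it reaches from about 400 to 875 mm from the base axis. Payload 4.4 kg.
Tool frame: the origin (TCP) lies midway between the tips of the shut fingers; the grasp point (between the pads) lies 19 mm behind it; z points along the fingers, y is the line along which they close (so a half turn about z gives the same grasp; the last joint's range is limited). The gripper opens to 85 mm and grips with 20 to 120 N. Pads are 22 mm wide; open, the fingers measure 114 mm over their backs; the gripper's body (76 mm by 85 mm) begins 54 mm behind the grasp point. The pads swing forward as they close: fully open they stand 13 mm farther back than shut.
Start: joints at [-1.326, 0.628, 0.038, 1.517, -0.027, 0.996, -0.02], TCP at [198.759, 618.88, 231.313] pointing down, gripper open.
Joint ranges: [-3.06, 3.06], [-0.37, 2.12], [-1.25, 1.32], [0.18, 2.47], [-1.1, 4.24], [0.23, 1.98], [-2.94, 2.94]. Speed limits (rad/s): [2.57, 2.57, 3.14, 3.14, 3.14, 3.14, 3.14].

INTERFACE

Orientations are given as [roll, pitch, yaw] about the fixed x, y, z axes, in that order (R = Rz(yaw) Ry(pitch) Rx(roll)).
In Python, from cell import readout, optics, order gives the robot as it stands.
- The arm moves only by the shell command python3 -m jog 'ROWS'. ROWS is a JSON object of lists of equal length, an entry for each row: "claw": the opening, from 0 (shut) to 1 (fully open); "xyz": the shift along the tool's x, y, z each as a share of 0.1 m, from -1 to 1, a list of three; "twist": the turn, a rotation vector about the tool's x, y, z each as a share of 180 degrees, from -1 to 1, a list of three. A call has 1 to 12 rows; each row shifts and turns the commanded pose from where the row before left it, along the tool's axes as they then stand; what a row does not reach is not made up. A row lasts 1/8 s, in which the tool goes at most 62.5 mm and 10.7 degrees, less where a joint would pass 70% of its speed; a pose out of reach is approached as far as the arm can. A call with a number of a shift or a turn outside -1 to 1 is refused whole. A call with a gripper value outside its range is refused whole. The fingers move at their own pace and stop on an object; the grip force is fixed at half the most. Time passes only in rows, so rows that do not move let the fingers close. It gives the time, the measured TCP pose, the force, the opening and the grip force at its end, in the units of the state.
- readout.read_state(): the state, without advancing time (a new reading comes with each control period).
- optics.get_image(name): name is "scene" or "top"; returns a dict with "color" (420x560x3 uint8, red, green, blue), "fovy" (degrees; the focal length in pixels is half the picture's height over the tangent of half this angle, whatever the lens; pixels are square), "cx", "cy" (the principal point, pixels), "view" (4x4, takes a point from world to camera coordinates). Camera axes: x right, y up, looking along -z (the intrinsics and any distortion apply to the point x, -y, -z); pixel columns grow to the right and rows downward; lengths in mm; the calibration is good to about 2 mm. A picture is of the moment at which its call begins. There is no depth.
- order.finish_job(): hands the job in; it is judged then, once.
Trained networks look in the newest picture that a camera, given by its name, has taken for a name from the list of things; names that differ only in an ending like _2 or _b are one class to them, and where a whole thing is asked for, a point or a joint stands for the part that bears it (a point fixed in the world has none). Each returns a list of dicts, best first, with "score" (0 to 1); they miss things now and then, are a little off and sometimes report something else, mostly with a low value. They report only what shows in the picture. A call takes as long as a camera call.
- optics.boxes_of(camera, label): "rect" ([left, top, width, height] in pixels, round what is visible of it).
The state is a dict: "clock": time; "qpos": joint angles; "qd": joint speeds; "tau": joint torques, N m; "eef_pos": TCP position; "tool_rot": TCP orientation; "force": force on the tool from outside, world axes, zero at the start; "torque": the same for the moment, N m; "width": finger opening in mm; "gripper_force": force on a finger pad.
Only numpy, scipy, OpenCV 4.12 (cv2) and the standard library are available. Lean on these libraries where they do the work, as an engineer would, in place of code of your own. Each camera call takes 0.05 s, during which the arm holds its last target. There are 200 camera calls.

TASK

Push the dark green slide box along the bench into the inside corner of the blue L-shaped stop, until its long hinged side (the one facing away from the robot) lies flush against the long rail and its end lies flush against the short leg; then take the hand away. Only push it: it must stay flat on the bench and not be lifted or tipped. Leave the pink bottle on the right, the white canister with the black lid and the green tape roll on the left as they stand.

Things in the scene. Friction and masses are not known exactly. Their poses are not given: they have to be found in the camera images.
- slide_box: Loose shut dark green slide box, 0.2-0.45 kg, 38 mm high, slides with a few N. Origin on its underside. Own x: hinged long side at +45 mm, front long side (pale catch, looks only) at -47 mm; own y: ends at +82 and -82 mm. Starts with the hinged side roughly towards the long rail, within 0.35 rad.
- corner_stop: Fixed blue metal L-stop, bars 30 mm high, 12 mm thick. Origin: inside corner at bench height. Long rail: 200 mm along +y, inner face x = 0 facing -x (about towards the robot). Short leg: 90 mm along -x, inner face y = 0 facing +y. Outside the short leg a 19 mm wide, 4 mm thick foot with small screws. Box home: its origin at x = -45, y = +82 mm here, axes parallel.
- medium_bottle: Bystander: loose round bottle with pink-red body and orange cap, 62 mm in diameter, 128 mm high, standing on the right of the work, nearer the robot than the stop. Origin: centre of its underside.
- objective_can: Bystander: loose white round canister with black screw lid, 40 mm in diameter, 56 mm high, standing on the far left of the work. Origin: centre of its underside.
- tape_roll: Bystander: loose roll of green tape lying flat on the left of the work, 78 mm in diameter, 19 mm high. Origin: centre of its underside.

How it is judged:
By the outcome, as a careful person would: the job done as asked, in the order asked, and still so for the second after the job is handed in, with the robot touching nothing.
It also fails if it takes over 51 s, if anything falls off the work surface, if the arm or the gripper's body presses on something with over 40 N, if the wrist force passes 120 N, or if a joint passes its speed limit or range.

## Working session

There is one attempt and no reset: what is moved stays moved. The work goes in short steps, Python scripts to look and compute and a shell command to move; the robot and the scene stay as the last step left them, time stands still between calls to the robot, and variables do not carry over. Pictures are saved under pics/ and viewed, at most 10 in all, crops included, and the job is handed in when it is done.

```bash
ls; mkdir -p pics; cat > h.py <<'E'
import numpy as np,cv2
from cell import readout,optics,order
def grab(n,f=None):
    d=optics.get_image(n)
    if f: cv2.imwrite('pics/'+f,d['color'][:,:,::-1])
    return d
def ray(d,u,v):
    h=d['color'].shape[0]; f=h/2/np.tan(np.radians(d['fovy'])/2)
    V=np.array(d['view']); R=V[:3,:3]; c=-R.T@V[:3,3]
    return c,R.T@np.array([(u-d['cx'])/f,-(v-d['cy'])/f,-1])
def onz(d,u,v,z):
    c,r=ray(d,u,v); return c+r*(z-c[2])/r[2]
def proj(d,p):
    h=d['color'].shape[0]; f=h/2/np.tan(np.radians(d['fovy'])/2)
    V=np.array(d['view']); q=V[:3,:3]@np.array(p,float)+V[:3,3]
    return d['cx']+f*q[0]/-q[2], d['cy']-f*q[1]/-q[2]
E
python3 - <<'E'
from h import *
for n in('top','scene'):
    d=grab(n,n+'1.png'); print(n,[k for k in d],d['fovy'],d['cx'],d['cy'],ray(d,280,210)[0])
    for l in('slide_box','corner_stop','medium_bottle','objective_can','tape_roll'):
        print(l,[(np.round(b['rect']),round(b['score'],2)) for b in optics.boxes_of(n,l)[:2]])
s=readout.read_state();print(s['clock'],s['eef_pos'],s['tool_rot'],s['force'])
E
```

```text
pics
top ['color', 'fovy', 'cx', 'cy', 'view'] 42.90428996651479 286.0971805741373 209.8118063648574 [ 417.77101529 -139.29455742 1266.08568342]
slide_box [(array([299., 204.,  74.,  49.]), 0.73)]
corner_stop [(array([310., 171.,  99.,  38.]), 0.95)]
medium_bottle [(array([423., 225.,  38.,  28.]), 0.89)]
objective_can [(array([177., 159.,  18.,  18.]), 0.84)]
tape_roll [(array([133., 217.,  32.,  35.]), 0.69)]
scene ['color', 'fovy', 'cx', 'cy', 'view'] 57.69273725329466 276.7206186085015 208.13083213418057 [159.20136542 336.13722609 732.01337475]
slide_box [(array([285., 170.,  61.,  62.]), 0.75)]
corner_stop [(array([260., 141.,  76.,  54.]), 0.83)]
medium_bottle [(array([359., 118.,  28.,  48.]), 0.59)]
objective_can [(array([158., 250.,  26.,  28.]), 0.69)]
tape_roll [(array([177., 318.,  38.,  42.]), 0.82)]
0.6 [198.76557275 618.88805657 231.34464287] [ 3.14154101e+00 -4.77776245e-05  2.83076638e+00] [ 0.0542914   0.31180571 -0.97928996]
```

View pics/top1.png

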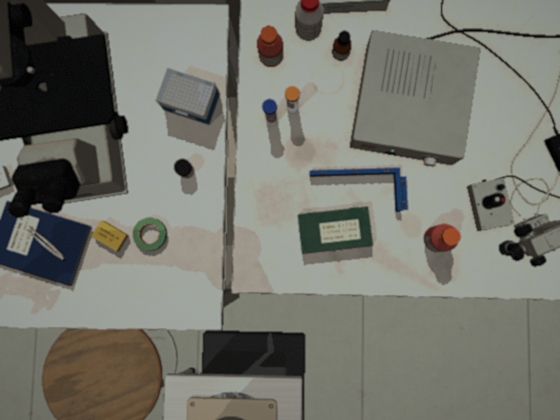

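View pics/scene1.png

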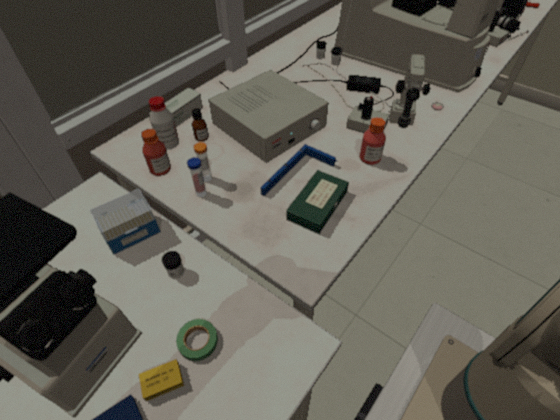

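The top view shows the box at about (336,233). The L-stop runs from (310,173) to (398,172), with its leg down to (403,210). The bottle is at (440,238). Next I'll segment the box and stop for exact poses.

```bash
cat >> h.py <<'E'
def mask(d,what):
    c=d['color'].astype(int); r,g,b=c[...,0],c[...,1],c[...,2]
    if what=='box': m=(g>r+12)&(g>=b+3)&(g<110)
    else: m=(b>r+40)&(b>g+25)
    return m.astype(np.uint8)
E
python3 - <<'E'
from h import *
d=grab('top'); print(np.round(d['view'],3)); print('tcp px',proj(d,[198.8,618.9,231]),proj(d,[0,0,0]))
for (u,v) in [(440,238),(150,233),(183,168),(336,233),(398,172)]: print((u,v),onz(d,u,v,0).round())
e=grab('scene');print('tcp scene',proj(e,[198.8,618.9,231]))
out=[]
for n,dd,x0,y0,x1,y1 in (('top',d,290,155,470,265),('scene',e,250,120,400,240)):
    im=dd['color'][y0:y1,x0:x1,::-1].copy()
    big=cv2.resize(im,None,fx=4,fy=4,interpolation=cv2.INTER_CUBIC)
    if n=='top':cv2.imwrite('pics/crop_'+n+'.png',big)
    for w in('box','stop'):
        m=mask(dd,w);mm=np.zeros_like(m);mm[y0:y1,x0:x1]=m[y0:y1,x0:x1]
        k,l,s,c=cv2.connectedComponentsWithStats(mm); i=1+np.argmax(s[1:,4]); print(n,w,s[i])
        if w=='box':
            cn=cv2.findContours((l==i).astype(np.uint8),0,1)[0]; r=cv2.minAreaRect(np.vstack(cn)); P=cv2.boxPoints(r);print(P.round(1).tolist())
            if n=='top': print([onz(dd,*p,38).round(1).tolist() for p in P])
E
```

```text
[[ 2.100000e-02 -1.000000e+00 -1.500000e-02 -1.286440e+02]
 [ 9.950000e-01  1.900000e-02  9.700000e-02 -5.360010e+02]
 [-9.700000e-02 -1.700000e-02  9.950000e-01 -1.221909e+03]
 [ 0.000000e+00  0.000000e+00  0.000000e+00  1.000000e+00]]
tcp px (np.float64(-104.46270481682814), np.float64(368.8083212089921)) (np.float64(229.83231885943297), np.float64(444.24177179346816))
(440, 238) [ 481. -482.    0.]
(150, 233) [479. 205.   0.]
(183, 168) [637. 133.   0.]
(336, 233) [ 488. -237.    0.]
(398, 172) [ 637. -383.    0.]
tcp scene (np.float64(-24.631701805128955), np.float64(933.6225538325543))
top box [ 298  207   74   46 1766]
[[297.79998779296875, 214.6999969482422], [367.5, 206.8000030517578], [371.79998779296875, 244.8000030517578], [302.1000061035156, 252.60000610351562]]
[[526.4, -145.5, 38.0], [547.7, -305.7, 38.0], [460.6, -315.9, 38.0], [439.4, -156.9, 38.0]]
top stop [389 168  18  43 363]
scene box [ 287  171   61   61 1203]
[[283.8999938964844, 214.6999969482422], [317.5, 163.39999389648438], [349.6000061035156, 184.39999389648438], [316.1000061035156, 235.6999969482422]]
scene stop [302 145  33  15  82]
```

View pics/crop_top.png

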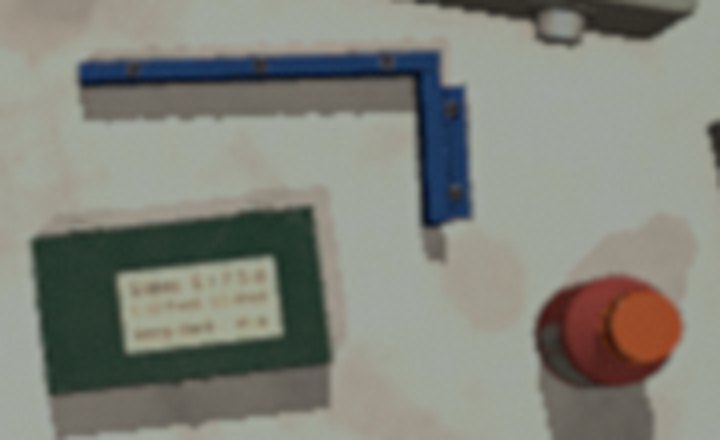

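```bash
cat >> h.py <<'E'
from scipy.optimize import minimize
S=4
def hull(d,o,x0,x1,y0,y1,h,pose,cv):
    X,Y,a=pose;c,s=np.cos(a),np.sin(a)
    P=[proj(d,[X+c*x-s*y,Y+s*x+c*y,z]) for x in(x0,x1) for y in(y0,y1) for z in(0,h)]
    P=(np.array(P)-o+.5)*S-.5
    cv2.fillConvexPoly(cv,cv2.convexHull(np.round(P*16).astype(np.int32)),1,cv2.LINE_8,4)
PARTS={'box':[(-45,45,-82,82,38)],'stop':[(0,12,-12,200,30),(-90,12,-12,0,30),(-90,0,-31,-12,4)]}
def fit(ds,w,p0,roi=70):
    T=[]
    for d in ds:
        u,v=proj(d,[p0[0],p0[1],15]);o=np.array([int(u)-roi,int(v)-roi])
        # smooth upscaled colour before mask
        c=d['color'][max(o[1],0):o[1]+2*roi,o[0]:o[0]+2*roi]
        big=cv2.resize(c,None,fx=S,fy=S,interpolation=cv2.INTER_LINEAR)
        m=mask({'color':big},w); m=cv2.morphologyEx(m,cv2.MORPH_CLOSE,np.ones((9,9)))
        if w=='box':
            cs=max(cv2.findContours(m,0,1)[0],key=cv2.contourArea);m[:]=0;cv2.drawContours(m,[cs],-1,1,-1)
        T.append((d,o,m))
    def cost(p):
        t=0
        for d,o,m in T:
            cv=np.zeros_like(m)
            for q in PARTS[w]: hull(d,o,*q,p,cv)
            t+=(cv!=m).sum()/m.sum()
        return t
    b=np.array(p0,float)
    for st in(12,4,1.5):
        sx=np.vstack([b]+[b+np.array(e)*st for e in([1,0,0],[0,1,0],[0,0,.01])])
        r=minimize(cost,b,method='Nelder-Mead',options=dict(initial_simplex=sx,xatol=.01,fatol=1e-5)); b=r.x
    return b,r.fun
E
python3 - <<'E'
from h import *
d=grab('top');e=grab('scene')
for ds,n in(([d],'top'),([e],'scene'),([d,e],'both')):
    for w,p0 in(('box',(490,-235,.13)),('stop',(635,-383,.03))):
        p,c=fit(ds,w,p0); print(n,w,p.round(3),round(c,3))
        vis=d['color'][:,:,::-1].copy()
E
```

```text
top box [ 4.92657e+02 -2.29322e+02  1.37000e-01] 0.071
top stop [ 6.34186e+02 -3.66762e+02  8.80000e-02] 0.812
scene box [ 4.95866e+02 -2.30567e+02  1.95000e-01] 0.174
scene stop [ 6.46286e+02 -3.69351e+02  1.46000e-01] 3.465
both box [ 4.93887e+02 -2.30670e+02  1.62000e-01] 0.253
both stop [ 6.35700e+02 -3.71729e+02  9.30000e-02] 4.407
```

```bash
sed -i 's/m=(b>r+40)&(b>g+25)/m=(b>r+22)\&(b>g+10)/' h.py
python3 - <<'E'
from h import *
d=grab('top');e=grab('scene')
print(d['color'][170:176,350],d['color'][190,395:409].tolist(),d['color'][205:212,310].tolist())
ps={}
for ds,n in(([d],'top'),([e],'scene')):
    for w,p0 in(('box',(490,-235,.13)),('stop',(635,-375,.03))):
        p,c=fit(ds,w,p0); print(n,w,p.round(3),round(c,3)); ps[n,w]=p
T=[]
for dd,n,x0,y0 in((d,'top',295,160),(e,'scene',245,135)):
    k=6
    im=cv2.resize(dd['color'][y0:y0+95,x0:x0+120,::-1],None,fx=k,fy=k,interpolation=cv2.INTER_LINEAR)
    im=cv2.convertScaleAbs(im,alpha=1.5)
    for w in('box','stop'):
        X,Y,a=ps['top',w]
        for (xa,xb,ya,yb,h) in PARTS[w]:
            for z in(0,h):
                P=[proj(dd,[X+np.cos(a)*x-np.sin(a)*y,Y+np.sin(a)*x+np.cos(a)*y,z]) for x,y in((xa,ya),(xa,yb),(xb,yb),(xb,ya))]
                P=((np.array(P)-[x0,y0]+.5)*k-.5); cv2.polylines(im,[np.round(P).astype(int)],1,(0,0,255) if z else (0,255,255),1)
    T.append(cv2.resize(im,(560,443)))
cv2.imwrite('pics/ov.png',cv2.resize(np.vstack(T),None,fx=.67,fy=.67))
E
```

```text
[[39 60 95]
 [26 55 94]
 [27 54 91]
 [18 40 70]
 [23 30 45]
 [61 61 61]] [[26, 31, 43], [16, 37, 66], [29, 55, 92], [30, 57, 94], [30, 56, 92], [28, 53, 89], [26, 50, 83], [26, 49, 82], [26, 52, 87], [25, 53, 94], [35, 58, 95], [75, 87, 106], [127, 134, 132], [159, 164, 154]] [[162, 164, 151], [161, 161, 150], [160, 160, 147], [152, 148, 136], [144, 138, 127], [136, 131, 119], [142, 138, 126]]
top box [ 4.94185e+02 -2.30908e+02  1.48000e-01] 0.073
top stop [ 6.32438e+02 -3.68632e+02  6.40000e-02] 0.42
scene box [ 4.96574e+02 -2.31230e+02  1.87000e-01] 0.183
scene stop [ 6.34639e+02 -3.69110e+02  7.50000e-02] 0.448
```

View pics/ov.png

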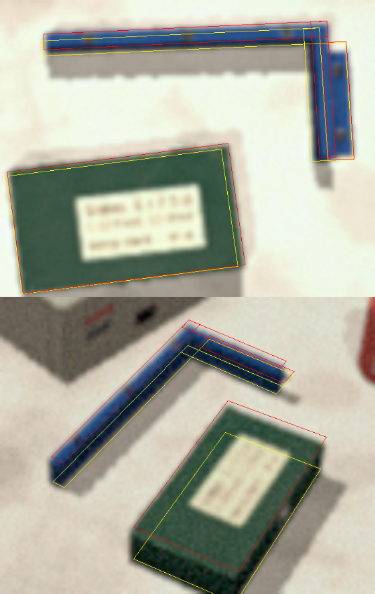

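```bash
sed -i 's/(-90,0,-31,-12,4)/(-88,-8,-31,-12,4)/' h.py; cat >> h.py <<'E'
def plan(cur,yaw,tgt,yaw2,n):
    cur=np.array(cur,float);d=(np.array(tgt)-cur)/n;dy=(yaw2-yaw)/n;out=[]
    for i in range(n):
        a=yaw+dy*i;c,s=np.cos(a),np.sin(a)
        out.append([round((c*d[0]+s*d[1])/100,3),round((s*d[0]-c*d[1])/100,3),round(-d[2]/100,3)])
    print(str(out).replace(' ',''),'tw',round(-dy/np.pi,4))
E
python3 - <<'E'
from h import *
d=grab('top');p,c=fit([d],'stop',(635,-375,.03));print(p.round(3),c)
for (u,v) in((80,84),(414,74)): print(onz(d,290+(u+.5)/4-.5,155+(v+.5)/4-.5,0).round(1))
plan([198.8,618.9,231],2.83,[430,200,200],1.6,12)
plan([430,200,200],1.6,[410,-236,120],0.065,12)
E
```

```text
[ 6.33112e+02 -3.68571e+02  6.80000e-02] 0.387303970637304
[ 624.2 -172.2    0. ]
[ 633.8 -371.5    0. ]
[[np.float64(-0.29),np.float64(-0.273),np.float64(0.026)],[np.float64(-0.317),np.float64(-0.242),np.float64(0.026)],[np.float64(-0.34),np.float64(-0.208),np.float64(0.026)],[np.float64(-0.359),np.float64(-0.172),np.float64(0.026)],[np.float64(-0.375),np.float64(-0.135),np.float64(0.026)],[np.float64(-0.387),np.float64(-0.096),np.float64(0.026)],[np.float64(-0.395),np.float64(-0.056),np.float64(0.026)],[np.float64(-0.398),np.float64(-0.015),np.float64(0.026)],[np.float64(-0.398),np.float64(0.026),np.float64(0.026)],[np.float64(-0.393),np.float64(0.067),np.float64(0.026)],[np.float64(-0.384),np.float64(0.106),np.float64(0.026)],[np.float64(-0.371),np.float64(0.145),np.float64(0.026)]] tw 0.0326
[[np.float64(-0.363),np.float64(-0.027),np.float64(0.067)],[np.float64(-0.363),np.float64(0.019),np.float64(0.067)],[np.float64(-0.358),np.float64(0.065),np.float64(0.067)],[np.float64(-0.347),np.float64(0.111),np.float64(0.067)],[np.float64(-0.33),np.float64(0.154),np.float64(0.067)],[np.float64(-0.307),np.float64(0.195),np.float64(0.067)],[np.float64(-0.28),np.float64(0.232),np.float64(0.067)],[np.float64(-0.248),np.float64(0.266),np.float64(0.067)],[np.float64(-0.212),np.float64(0.295),np.float64(0.067)],[np.float64(-0.173),np.float64(0.32),np.float64(0.067)],[np.float64(-0.13),np.float64(0.34),np.float64(0.067)],[np.float64(-0.086),np.float64(0.353),np.float64(0.067)]] tw 0.0407
```

```bash
python3 -m jog '{"claw":[1,1,1,1,1,1,1,1,1,1,1,1],"xyz":[[-0.29,-0.27,0.02],[-0.32,-0.24,0.02],[-0.34,-0.21,0.02],[-0.36,-0.17,0.02],[-0.375,-0.135,0.02],[-0.39,-0.1,0.02],[-0.395,-0.055,0.02],[-0.4,-0.015,0.02],[-0.4,0.025,0.02],[-0.39,0.065,0.02],[-0.385,0.105,0.02],[-0.37,0.145,0.02]],"twist":[[0,0,0.0326],[0,0,0.0326],[0,0,0.0326],[0,0,0.0326],[0,0,0.0326],[0,0,0.0326],[0,0,0.0326],[0,0,0.0326],[0,0,0.0326],[0,0,0.0326],[0,0,0.0326],[0,0,0.0326]]}'
python3 -c "
from h import *
s=readout.read_state();print(s['eef_pos'],s['tool_rot'],s['qpos'],s['width'])"
```

```text
clock: 2.45
eef_pos: [431.3, 199.2, 207.5]
tool_rot: [3.141, -0.001, 1.599]
force: [0.1, 0.7, -0.3]
width: 85.1
gripper_force: 0.0
[431.33387599 199.15056894 207.52430539] [ 3.14090037e+00 -5.58531528e-04  1.59870459e+00] [-0.76813228  0.43963898  0.3873405   2.02612934 -0.24694595  0.71910817
 -0.19928085] 85.09598783481303
```

```bash
python3 -m jog '{"claw":[1,1,1,1,1,1,1,1,1,1,1,1],"xyz":[[-0.36,-0.03,0.07],[-0.36,0.02,0.07],[-0.36,0.065,0.07],[-0.345,0.11,0.07],[-0.33,0.155,0.07],[-0.31,0.195,0.07],[-0.28,0.23,0.07],[-0.25,0.265,0.07],[-0.21,0.295,0.07],[-0.17,0.32,0.07],[-0.13,0.34,0.07],[-0.085,0.35,0.07]],"twist":[[0,0,0.041],[0,0,0.041],[0,0,0.041],[0,0,0.041],[0,0,0.041],[0,0,0.041],[0,0,0.041],[0,0,0.041],[0,0,0.041],[0,0,0.041],[0,0,0.041],[0,0,0.041]]}'
python3 -c "
from h import *
s=readout.read_state();print(s['eef_pos'],s['tool_rot'],s['qpos'],s['width'])"
```

```text
clock: 3.95
eef_pos: [409.4, -236.2, 123.2]
tool_rot: [3.142, -0.001, 0.052]
force: [-0.2, -0.0, 0.1]
width: 85.4
gripper_force: 0.0
[ 409.36144009 -236.16365753  123.20466109] [ 3.14155021e+00 -7.77329627e-04  5.22930089e-02] [ 0.040437    0.64397913  0.63883716  2.11635134 -0.69152059  0.59677811
 -0.3418901 ] 85.41489747127504
```

```bash
python3 -m jog '{"claw":[1,1,1,1,1,1],"xyz":[[0,0,0.3],[0,0,0.35],[0,0,0.3],[0,0,0.14],[0,0,0.08],[0,0,0.02]],"twist":[[0,0,0],[0,0,0],[0,0,0],[0,0,0],[0,0,0],[0,0,0]]}'
python3 -m jog '{"claw":[1,1,1,1,1,1,1,1,1,1],"xyz":[[0.08,0,0],[0.08,0,0],[0.08,0,0],[0.08,0,0],[0.08,0,0],[0.08,0,0],[0.08,0,0],[0.08,0,0],[0.08,0,0],[0.08,0,0]],"twist":[[0,0,0],[0,0,0],[0,0,0],[0,0,0],[0,0,0],[0,0,0],[0,0,0],[0,0,0],[0,0,0],[0,0,0]]}'
python3 - <<'E'
from h import *
d=grab('top','p2.png')
for y0,x0 in((150,290),): cv2.imwrite('pics/p2c.png',cv2.resize(d['color'][140:270,280:480,::-1],None,fx=3,fy=3,interpolation=cv2.INTER_CUBIC))
E
```

```text
clock: 4.7
eef_pos: [409.2, -235.1, 4.2]
tool_rot: [-3.142, -0.0, 0.056]
force: [-1.7, -0.2, -0.3]
width: 85.7
gripper_force: 0.0
clock: 5.95
eef_pos: [489.5, -230.5, 4.2]
tool_rot: [3.142, -0.0, 0.056]
force: [-2.3, 0.7, -0.5]
width: 85.1
gripper_force: 0.9
```

View pics/p2c.png

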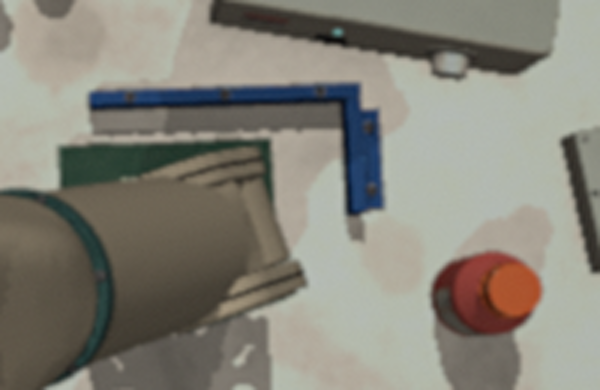

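The box has squared up: its hinged edge runs from (60,147) to (270,140), parallel to the rail, with about 20 mm left to go. I'll keep pushing gently.

```bash
python3 -m jog '{"claw":[1,1,1,1],"xyz":[[0.06,0,0],[0.06,0,0],[0.06,0,0],[0.06,0,0]],"twist":[[0,0,0],[0,0,0],[0,0,0],[0,0,0]]}'
python3 -m jog '{"claw":[1,1],"xyz":[[0.03,0,0],[0.03,0,0]],"twist":[[0,0,0],[0,0,0]]}'
python3 -m jog '{"claw":[1,1],"xyz":[[0.02,0,0],[0.02,0,0]],"twist":[[0,0,0],[0,0,0]]}'
```

```text
clock: 6.5
eef_pos: [513.1, -229.1, 4.3]
tool_rot: [-3.142, 0.0, 0.056]
force: [-2.3, -1.4, 0.1]
width: 85.5
gripper_force: 1.3
clock: 6.75
eef_pos: [518.7, -228.8, 4.3]
tool_rot: [-3.141, 0.001, 0.056]
force: [-2.7, 0.5, 1.0]
width: 85.5
gripper_force: 1.5
clock: 7.0
eef_pos: [520.3, -228.6, 4.2]
tool_rot: [-3.14, 0.004, 0.055]
force: [-11.3, 0.5, 6.4]
width: 85.4
gripper_force: 5.2
```

```bash
python3 -m jog '{"claw":[1,1],"xyz":[[0.02,0,0],[0,0,0]],"twist":[[0,0,0],[0,0,0]]}'
python3 -c "
from h import *
s=readout.read_state();print(s['torque'],s['force'])"
```

```text
clock: 7.25
eef_pos: [520.4, -228.4, 4.2]
tool_rot: [-3.139, 0.006, 0.054]
force: [-11.7, 0.5, 7.4]
width: 85.1
gripper_force: 5.9
[ 0.01675803  2.27526425 -0.13369759] [-11.69951948   0.45418643   7.39053789]
```

```bash
python3 -m jog '{"claw":[1,1,1,1,0.5,0.5,0.5,0.5],"xyz":[[-0.1,0,0],[-0.3,0,0],[-0.1,0,-0.35],[0,0,-0.5],[0,-0.4,-0.1],[0,-0.5,0],[0,-0.5,0],[0,-0.5,0]],"twist":[[0,0,0],[0,0,0],[0,0,0],[0,0,0],[0,0,-0.05],[0,0,0],[0,0,0],[0,0,0]]}'
python3 - <<'E'
from h import *
d=grab('top')
cv2.imwrite('pics/p3c.png',cv2.resize(d['color'][150:260,280:430,::-1],None,fx=5,fy=5,interpolation=cv2.INTER_CUBIC))
p,c=fit([d],'box',(582,-231,.055),45);print(p.round(3),c)
E
```

```text
clock: 8.25
eef_pos: [442.0, -43.0, 99.7]
tool_rot: [3.141, -0.003, 0.213]
force: [0.2, 1.3, -0.5]
width: 42.8
gripper_force: 0.0
[ 5.78697e+02 -2.29968e+02  5.80000e-02] 0.08165855722445525
```

View pics/p3c.png

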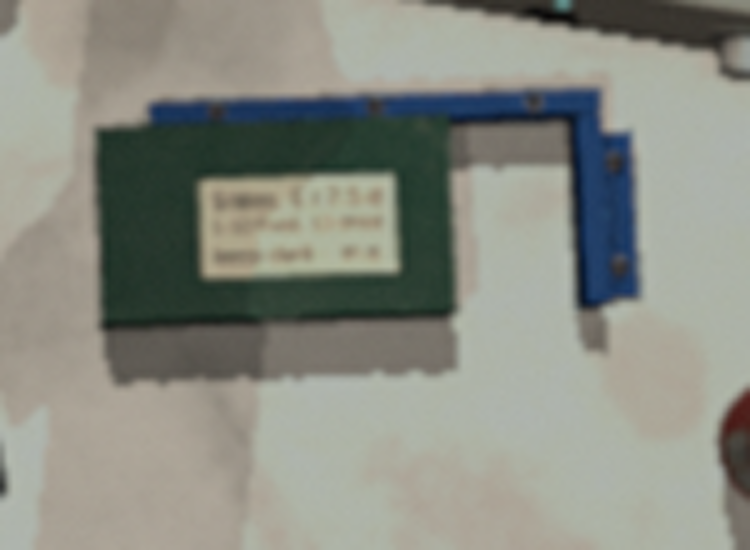

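```bash
python3 -c "
from h import *
plan([442,-43,99.7],.213,[573,-105,99.7],1.626,9)"
```

```text
[[np.float64(0.128),np.float64(0.098),np.float64(-0.0)],[np.float64(0.111),np.float64(0.117),np.float64(-0.0)],[np.float64(0.091),np.float64(0.133),np.float64(-0.0)],[np.float64(0.069),np.float64(0.145),np.float64(-0.0)],[np.float64(0.046),np.float64(0.154),np.float64(-0.0)],[np.float64(0.021),np.float64(0.16),np.float64(-0.0)],[np.float64(-0.004),np.float64(0.161),np.float64(-0.0)],[np.float64(-0.029),np.float64(0.158),np.float64(-0.0)],[np.float64(-0.054),np.float64(0.152),np.float64(-0.0)]] tw -0.05
```

```bash
python3 -m jog '{"claw":[0.5,0.5,0.5,0.5,0.5,0.5,0.5,0.5,0.5,0.5],"xyz":[[0.13,0.1,0],[0.11,0.12,0],[0.09,0.13,0],[0.07,0.145,0],[0.045,0.155,0],[0.02,0.16,0],[0,0.16,0],[-0.03,0.16,0],[-0.055,0.15,0],[0,0,0]],"twist":[[0,0,-0.05],[0,0,-0.05],[0,0,-0.05],[0,0,-0.05],[0,0,-0.05],[0,0,-0.05],[0,0,-0.05],[0,0,-0.05],[0,0,-0.05],[0,0,0]]}'
```

```text
clock: 9.55
eef_pos: [573.8, -107.5, 99.7]
tool_rot: [3.138, -0.0, 1.625]
force: [0.4, 0.9, 0.4]
width: 42.8
gripper_force: 0.0
```

```bash
python3 -m jog '{"claw":[0.5,0.5,0.5,0.5,0.5],"xyz":[[0,0,0.3],[0,0,0.35],[0,0,0.18],[0,0,0.07],[0,0,0.015]],"twist":[[0,0,0],[0,0,0],[0,0,0],[0,0,0],[0,0,0]]}'
python3 -m jog '{"claw":[0.5,0.5,0.5,0.5],"xyz":[[-0.08,0,0],[-0.08,0,0],[-0.08,0,0],[-0.08,0,0]],"twist":[[0,0,0],[0,0,0],[0,0,0],[0,0,0]]}'
python3 -m jog '{"claw":[0.5,0.5,0.5,0.5,0.5],"xyz":[[-0.08,0,0],[-0.08,0,0],[-0.08,0,0],[-0.08,0,0],[-0.08,0,0]],"twist":[[0,0,0],[0,0,0],[0,0,0],[0,0,0],[0,0,0]]}'
```

```text
clock: 10.18
eef_pos: [572.4, -106.9, 8.1]
tool_rot: [3.141, 0.0, 1.626]
force: [0.6, 0.3, -0.4]
width: 43.0
gripper_force: 0.0
clock: 10.68
eef_pos: [573.6, -137.9, 8.1]
tool_rot: [-3.141, -0.003, 1.627]
force: [-0.4, 6.0, 4.6]
width: 42.7
gripper_force: 3.0
clock: 11.3
eef_pos: [575.7, -175.9, 8.0]
tool_rot: [-3.14, -0.005, 1.628]
force: [-1.5, 6.0, 6.2]
width: 42.7
gripper_force: 3.3
```

```bash
python3 -m jog '{"claw":[0.5,0.5,0.5,0.5],"xyz":[[-0.04,0,0],[-0.04,0,0],[-0.03,0,0],[-0.02,0,0]],"twist":[[0,0,0],[0,0,0],[0,0,0],[0,0,0]]}'
python3 -m jog '{"claw":[0.5,0.5,0.5],"xyz":[[-0.02,0,0],[-0.02,0,0],[-0.02,0,0]],"twist":[[0,0,0],[0,0,0],[0,0,0]]}'
```

```text
clock: 11.8
eef_pos: [576.3, -189.0, 8.0]
tool_rot: [-3.14, -0.004, 1.628]
force: [-0.9, 6.0, 5.2]
width: 42.9
gripper_force: 3.2
clock: 12.18
eef_pos: [576.7, -194.6, 8.0]
tool_rot: [-3.14, -0.005, 1.628]
force: [0.2, 11.4, 6.7]
width: 42.8
gripper_force: 5.8
```

```bash
python3 -m jog '{"claw":[0.5,0.5,0.5],"xyz":[[-0.02,0,0],[-0.02,0,0],[0,0,0]],"twist":[[0,0,0],[0,0,0],[0,0,0]]}'
```

```text
clock: 12.55
eef_pos: [576.6, -194.5, 8.0]
tool_rot: [-3.138, -0.011, 1.629]
force: [-2.5, 13.3, 9.1]
width: 42.4
gripper_force: 6.8
```

```bash
python3 -m jog '{"claw":[0.5,0.5,0.5,0.5,0.5,1,1,1,1,1],"xyz":[[0.05,0,0],[0.2,0,0],[0.1,0,-0.3],[0,0,-0.5],[0.2,-0.2,-0.15],[0.3,-0.4,0],[0.3,-0.5,0],[0.2,-0.4,0],[0,0,0],[0,0,0]],"twist":[[0,0,0],[0,0,0],[0,0,0],[0,0,0],[0,0,0],[0,0,0],[0,0,0],[0,0,0],[0,0,0],[0,0,0]]}'
python3 - <<'E'
from h import *
d=grab('top');e=grab('scene')
a=cv2.resize(d['color'][155:240,300:410,::-1],None,fx=5,fy=5,interpolation=cv2.INTER_CUBIC)
b=cv2.resize(e['color'][120:190,255:365,::-1],None,fx=5,fy=5,interpolation=cv2.INTER_CUBIC)
cv2.imwrite('pics/p4c.png',cv2.resize(np.vstack([a,b]),None,fx=.77,fy=.77))
p,c=fit([d],'box',(582,-288,.055),45);print(p.round(3),c)
E
```

```text
clock: 13.8
eef_pos: [421.4, -75.4, 103.1]
tool_rot: [3.139, 0.001, 1.627]
force: [1.0, -0.1, 0.4]
width: 85.5
gripper_force: 0.0
[ 5.81251e+02 -2.89189e+02  7.50000e-02] 0.08289516541808199
```

View pics/p4c.png

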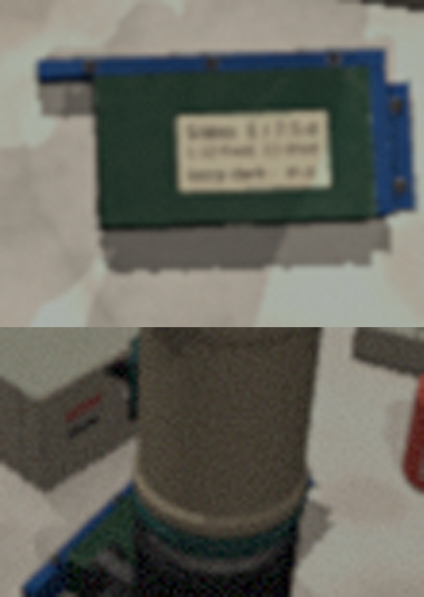

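Top view: the box sits in the corner, its hinged side against the rail from (97,75) to (370,65) and its end against the leg. I'll finish with a light confirming press towards the rail, then a check.

```bash
python3 -c "
from h import *
plan([421.4,-75.4,103],1.627,[470,-284,103],.056,10)" | sed 's/np.float64//g'
```

```text
[[(-0.211),(0.037),(-0.0)],[(-0.203),(0.069),(-0.0)],[(-0.189),(0.1),(-0.0)],[(-0.171),(0.129),(-0.0)],[(-0.149),(0.154),(-0.0)],[(-0.123),(0.175),(-0.0)],[(-0.094),(0.192),(-0.0)],[(-0.063),(0.205),(-0.0)],[(-0.03),(0.212),(-0.0)],[(0.003),(0.214),(-0.0)]] tw 0.05
```

```bash
python3 -m jog '{"claw":[1,1,1,1,1,1,1,1,1,1,1],"xyz":[[-0.21,0.035,0],[-0.2,0.07,0],[-0.19,0.1,0],[-0.17,0.13,0],[-0.15,0.155,0],[-0.125,0.175,0],[-0.095,0.19,0],[-0.065,0.205,0],[-0.03,0.21,0],[0,0.215,0],[0,0,0]],"twist":[[0,0,0.05],[0,0,0.05],[0,0,0.05],[0,0,0.05],[0,0,0.05],[0,0,0.05],[0,0,0.05],[0,0,0.05],[0,0,0.05],[0,0,0.05],[0,0,0]]}'
```

```text
clock: 15.28
eef_pos: [468.4, -286.1, 102.6]
tool_rot: [3.139, 0.0, 0.056]
force: [0.4, 1.5, 0.6]
width: 85.4
gripper_force: 0.0
```

```bash
python3 -m jog '{"claw":[1,1,1,1,1,1,1,1,1,1],"xyz":[[0,0,0.3],[0,0,0.35],[0,0,0.2],[0,0,0.1],[0,0,0.03],[0.12,0,0],[0.12,0,0],[0.12,0,0],[0.08,0,0],[0.04,0,0]],"twist":[[0,0,0],[0,0,0],[0,0,0],[0,0,0],[0,0,0],[0,0,0],[0,0,0],[0,0,0],[0,0,0],[0,0,0]]}'
python3 -m jog '{"claw":[1,1,1,1],"xyz":[[0.03,0,0],[0.03,0,0],[0.02,0,0],[0.02,0,0]],"twist":[[0,0,0],[0,0,0],[0,0,0],[0,0,0]]}'
```

```text
clock: 16.52
eef_pos: [516.5, -280.8, 4.8]
tool_rot: [3.141, -0.0, 0.057]
force: [0.3, 0.9, 0.5]
width: 85.5
gripper_force: 0.0
clock: 17.02
eef_pos: [523.0, -280.7, 4.8]
tool_rot: [-3.14, 0.004, 0.054]
force: [-8.3, 0.6, 4.5]
width: 85.4
gripper_force: 4.3
```

```bash
python3 -m jog '{"claw":[1,1,1,1,1,1,1,1,1,1],"xyz":[[0.02,0,0],[0,0,0],[-0.1,0,0],[-0.25,0,0],[-0.2,0,-0.2],[0,0,-0.5],[-0.1,-0.4,-0.4],[0,-0.6,0],[0,-0.6,0],[0,-0.4,0]],"twist":[[0,0,0],[0,0,0],[0,0,0],[0,0,0],[0,0,0],[0,0,0],[0,0,0],[0,0,0],[0,0,0],[0,0,0]]}'
python3 - <<'E'
from h import *
d=grab('top')
a=cv2.resize(d['color'][155:240,300:410,::-1],None,fx=7,fy=7,interpolation=cv2.INTER_CUBIC)
cv2.imwrite('pics/p5c.png',cv2.convertScaleAbs(a,alpha=1.6))
p,c=fit([d],'box',(582,-288,.055),45);print(p.round(3),c)
for l in('medium_bottle','objective_can','tape_roll'):print(l,[np.round(b['rect']) for b in optics.boxes_of('top',l)[:1]])
E
```

```text
clock: 18.27
eef_pos: [451.5, -81.2, 114.9]
tool_rot: [-3.14, -0.001, 0.059]
force: [-0.0, 0.3, 1.0]
width: 85.2
gripper_force: 0.0
[ 5.80769e+02 -2.89029e+02  6.60000e-02] 0.07714735283228434
medium_bottle [array([425., 222.,  36.,  26.])]
objective_can [array([178., 160.,  15.,  17.])]
tape_roll []
```

View pics/p5c.png

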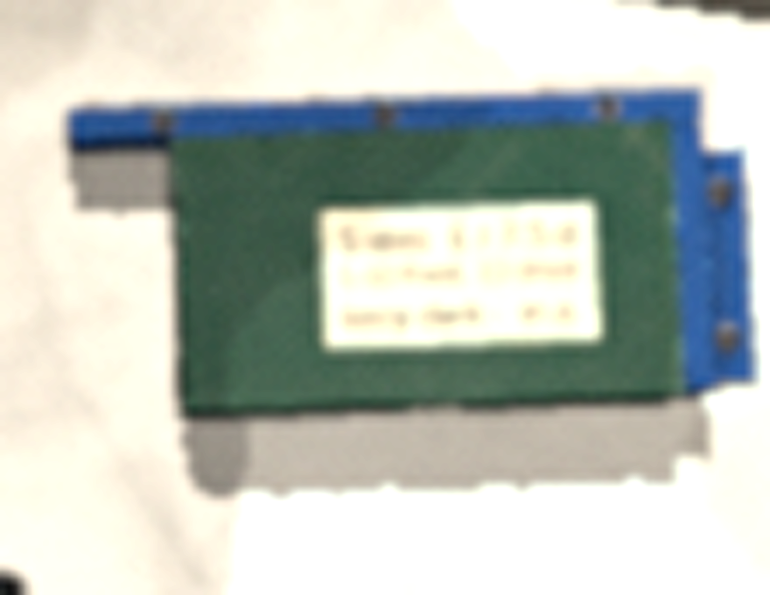

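The box is flush on both faces, with no gap along the rail (170–680, 130) or the leg (675, 130–390). The hand is clear, so I'm handing in.

```bash
python3 -m jog '{"claw":[1,1],"xyz":[[0,0,0],[0,0,0]],"twist":[[0,0,0],[0,0,0]]}'; python3 -c "
from cell import order
print(order.finish_job())"
```

```text
clock: 18.73
eef_pos: [451.8, -85.8, 114.9]
tool_rot: [3.141, -0.0, 0.054]
force: [-0.0, 0.1, 0.0]
width: 85.4
gripper_force: 0.0
the job is handed in; nothing more can be done
None
```

The slide box was pushed flat into the corner of the stop, and the last picture shows no gap at the rail or the leg. The hand is clear and the job was handed in at about 18.7 s; the arm never went near the bottle, canister or tape roll, though the final check did not detect the tape roll.

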